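Check weights back on their stands

TASK

Get the balance's four brass check weights ready for the daily check: put each one on the round wooden stand of its own size, the largest weight on the largest stand, the two middle ones on the two middle stands (either way round) and the smallest on the smallest stand, each standing flat in the stand's recess. The smallest weight has been left on the largest stand, so clear it from there before the largest goes on. Keep the weights upright, never laid over or toppled, and leave the two aluminium tins where they are.

Things in the scene. Friction and masses are not known exactly. Their poses are not given: they have to be found in the camera images.
- weight_large: brass check weight: upright cylinder 34 mm in diameter with a small knob on top, 46 mm high in all, about 0.5 kg; the largest of the four. Grasp it across the straight-sided body, which reaches up to 30 mm above the underside (above that it narrows). Origin at the centre of the underside, z up.
- weight_medium_a: brass check weight: upright cylinder 26 mm in diameter with a small knob on top, 36 mm high in all, about 0.2 kg; there are two of these, alike and interchangeable. Grasp it across the straight-sided body, which reaches up to 23 mm above the underside (above that it narrows). Origin at the centre of the underside, z up.
- weight_medium_b: brass check weight: upright cylinder 26 mm in diameter with a small knob on top, 36 mm high in all, about 0.2 kg; there are two of these, alike and interchangeable. Grasp it across the straight-sided body, which reaches up to 23 mm above the underside (above that it narrows). Origin at the centre of the underside, z up.
- weight_small: brass check weight: upright cylinder 20 mm in diameter with a small knob on top, 28 mm high in all, about 0.1 kg; the smallest of the four. At the start it stands, wrongly, in the recess of the largest stand. Grasp it across the straight-sided body, which reaches up to 18 mm above the underside (above that it narrows). Origin at the centre of the underside, z up.
- stand_large: the largest round wooden stand, fixed to the bench: outer diameter 76 mm, 8 mm high, with a flat round recess 50 mm in diameter, grey felt floor 3 mm above the bench, so the rim stands 5 mm above the floor. At the start the smallest weight stands in it. Origin at the centre of the underside, on the bench; a weight seated in the recess has its underside 3 mm above this origin.
- stand_medium_a: a middle-sized round wooden stand, fixed to the bench: outer diameter 60 mm, 8 mm high, with a flat round recess 40 mm in diameter, grey felt floor 3 mm above the bench, so the rim stands 5 mm above the floor. There are two of these, alike. Origin at the centre of the underside, on the bench; a weight seated in the recess has its underside 3 mm above this origin.
- stand_medium_b: a middle-sized round wooden stand, fixed to the bench: outer diameter 60 mm, 8 mm high, with a flat round recess 40 mm in diameter, grey felt floor 3 mm above the bench, so the rim stands 5 mm above the floor. There are two of these, alike. Origin at the centre of the underside, on the bench; a weight seated in the recess has its underside 3 mm above this origin.
- stand_small: the smallest round wooden stand, fixed to the bench: outer diameter 44 mm, 8 mm high, with a flat round recess 32 mm in diameter, grey felt floor 3 mm above the bench, so the rim stands 5 mm above the floor. Origin at the centre of the underside, on the bench; a weight seated in the recess has its underside 3 mm above this origin.
- tin_lidded: bystander: loose round aluminium moisture tin with a lid, 64 mm in diameter, 42 mm high; origin at the centre of the underside. Not to be moved.
- tin_open: bystander: loose round aluminium moisture tin, open, 59 mm in diameter, 36 mm high; origin at the centre of the underside. Not to be moved.
There are look-alikes about, which are no part of the job. Leave any turquoise look-alike of the stand_large alone.

How it is judged:
By the outcome, as a careful person would: the job done as asked, in the order asked, and still so for the second after the job is handed in, with the robot touching nothing.
It also fails if it takes over 104 s, if anything falls off the work surface, if the arm or the gripper's body presses on something with over 40 N, if the wrist force passes 120 N, or if a joint passes its speed limit or range.

ROBOT

A 6-joint arm with a two-finger parallel gripper is mounted at the origin on a cart in front of the work surface, level with it; the furniture and walls round the work are solid. World frame = base frame: x ahead of the robot, y to its left, z up, the work surface at z = 0. Lengths are in m, angles in rad, forces in N, time in s.
With the tool pointing down it reaches from about 0.225 to 0.875 m from the base axis. Payload 3.4 kg.
Tool frame: the origin (TCP) lies between the finger pads; the fingertips stand 19 mm ahead of it and the grasp point (between the pads) is the TCP; z points along the fingers, y is the line along which they close (so a half turn about z gives the same grasp; the last joint's range is limited). The gripper opens to 85 mm and grips with 20 to 120 N. Pads are 22 mm wide; open, the fingers measure 114 mm over their backs; the gripper's body (76 mm by 85 mm) begins 54 mm behind the grasp point. The pads swing forward as they close: fully open they stand 13 mm farther back than shut.
Start: joints at [-1.404, 0.276, 1.505, -0, 1.361, -0.121], TCP at [0.163, -0.551, 0.25] pointing down, gripper open.
Joint ranges: [-2.89, 2.89], [-0.75, 2.08], [0.22, 2.7], [-1.18, 4.32], [0.11, 2.71], [-2.7, 2.7]. Speed limits (rad/s): [2.57, 2.57, 3.14, 3.14, 3.14, 3.14].

INTERFACE

Orientations are given as a unit quaternion [w, x, y, z].
In Python, from rig import get_state, imaging, ticket gives the robot as it stands. The module is installed in compiled form; this text tells all that it offers.
- The arm moves only by the shell command python3 -m inch 'ROWS' [FORCE]. ROWS is JSON, a list of rows, each an object with "claw": the opening, from -1 (shut) to 1 (fully open); "travel": the shift along the world's x, y, z in units of 200 mm (1.0 is 200 mm), a list of three; "turn": the turn about the world's z in units of 180 degrees (1.0 is 180 degrees). A call has 1 to 5 rows; each row is the pose to reach, as a shift and turn from the pose commanded when the call began, turning the shorter way round; what a row does not reach only later rows make up. A row lasts 1/10 s, in which the tool goes at most 50 mm and 8.59 degrees, less where a joint would pass 70% of its speed; a pose out of reach is approached as far as the arm can. A call with a number of a shift or a turn outside -1 to 1 is refused whole. A call with a gripper value outside its range is refused whole. The fingers move at their own pace and stop on an object; FORCE is the grip in N (left out, the last holds). Time passes only in rows, so rows that repeat a pose let the fingers close. It gives the time, the measured TCP pose, the force, the opening and the grip force at its end, in the units of the state.
- get_state(): the state, without advancing time (a new reading comes with each control period).
- imaging.get_image(name): name is "side" or "top"; returns the picture (420x560x3 uint8, red, green, blue); there is no depth.
- imaging.camera_params(name): a dict with "camera_matrix" (3x3 intrinsics, pixels), "k1" (the pictures are not rectified: a ray, as slopes to the right and down, at radius r is drawn at 1 + k1 r^2 times it, then the intrinsics apply), "cam_to_world" (4x4, takes a point from camera to world coordinates). Camera axes: x right, y down, z forward; pixel columns grow to the right and rows downward; lengths in m; the calibration is good to about 2 mm. A picture is of the moment at which its call begins. camera_params takes no time and is no camera call.
- ticket.sign_off(): hands the job in; it is judged then, once.
The state is a dict: "clock": time; "qpos": joint angles; "qd": joint speeds; "effort": joint torques, N m; "position": TCP position; "ee_rot": TCP orientation; "contact_force": force on the tool from outside, world axes, zero at the start; "moment": the same for the moment, N m; "width": finger opening in m; "gripper_force": force on a finger pad.
Only numpy, scipy, OpenCV 4.12 (cv2) and the standard library are available. Lean on these libraries where they do the work, as an engineer would, in place of code of your own. Each camera call takes 0.05 s, during which the arm holds its last target. There are 200 camera calls.

## Working session

There is one attempt and no reset: what is moved stays moved. The work goes in short steps, Python scripts to look and compute and a shell command to move; the robot and the scene stay as the last step left them, time stands still between calls to the robot, and variables do not carry over. Pictures are saved under pics/ and viewed, at most 14 in all, crops included, and the job is handed in when it is done.

```bash
mkdir -p pics
python3 - <<'E'
from rig import get_state, imaging
import cv2
for n in("top","side"):
    im=imaging.get_image(n); cv2.imwrite(f"pics/{n}0.png",im[:,:,::-1])
    print(imaging.camera_params(n))
s=get_state();print(s)
E
```

```text
{'camera_matrix': array([[479.83491185,   0.        , 281.07105095],
       [  0.        , 479.83491185, 206.04672587],
       [  0.        ,   0.        ,   1.        ]]), 'k1': 0.04243491248073356, 'cam_to_world': array([[-2.96406055e-02, -9.91751744e-01,  1.24699292e-01,
         3.78014466e-01],
       [-9.99560175e-01,  2.92911876e-02, -4.63500948e-03,
         1.55398450e-01],
       [ 9.44188366e-04, -1.24781831e-01, -9.92183755e-01,
         1.06682383e+00],
       [ 0.00000000e+00,  0.00000000e+00,  0.00000000e+00,
         1.00000000e+00]])}
{'camera_matrix': array([[387.57180177,   0.        , 280.97827585],
       [  0.        , 387.57180177, 203.87477679],
       [  0.        ,   0.        ,   1.        ]]), 'k1': 0.03720519115977497, 'cam_to_world': array([[ 0.97934536, -0.11884206,  0.16358252,  0.29585724],
       [-0.20207558, -0.54752126,  0.81202582, -0.76576792],
       [-0.00693792, -0.82830974, -0.56022748,  0.67949439],
       [ 0.        ,  0.        ,  0.        ,  1.        ]])}
{'clock': 0.1, 'qpos': array([-1.40398991e+00,  2.76530916e-01,  1.50599536e+00,  2.87011955e-05,
        1.36069265e+00, -1.20997459e-01]), 'qd': array([ 0.00077137, -0.00141802, -0.00485034,  0.00010551,  0.00015595,
       -0.00055539]), 'effort': array([ 6.54511005e-04, -4.17701590e+01, -2.46404314e+01, -2.45226929e-04,
        5.70569246e-03,  3.17710658e-06]), 'position': array([ 0.16314575, -0.55092105,  0.24953111]), 'ee_rot': array([-8.13241624e-04,  9.89664075e-01,  1.43402782e-01, -4.59387091e-06]), 'contact_force': array([-0.6380391 ,  0.04604967, -0.80498819]), 'moment': array([ 0.01422427,  0.02182433, -0.00276903]), 'gripper_force': 0.0, 'width': 0.08558169887936952}
```

View pics/top0.png

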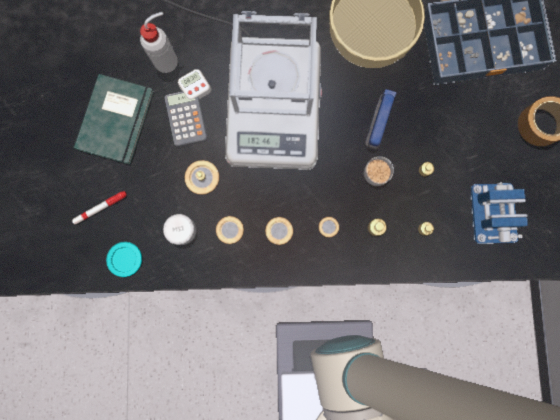

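View pics/side0.png

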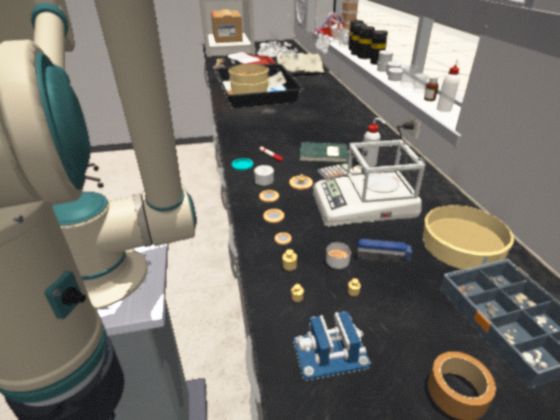

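The top view shows the large stand with the small weight on it at (201,177), the medium stands at (229,230) and (279,231), and the small stand at (329,227). The large weight is at (378,228) and the medium weights are at (427,169) and (427,229). The tins are at (179,230) and (379,171), and the turquoise decoy is at (124,259). The side view agrees: the brass weights are at about (290,260), (297,293) and (354,287).

```bash
cat > h.py <<'E'
import cv2, numpy as np
from rig import get_state, imaging
def ray(n,uv):
    p=imaging.camera_params(n);K=p["camera_matrix"];T=p["cam_to_world"]
    d=(np.array(uv,float)-K[:2,2])/[K[0,0],K[1,1]]; s=d.copy()
    for _ in range(10): s=d/(1+p["k1"]*(s@s))
    return T[:3,3],T[:3,:3]@np.array([s[0],s[1],1])
def plane(n,uv,z):
    o,d=ray(n,uv); return (o+d*(z-o[2])/d[2])[:2]
def blobs(im,lo,hi,amin=15):
    m=cv2.inRange(cv2.cvtColor(im,cv2.COLOR_RGB2HSV),lo,hi)
    m=cv2.morphologyEx(m,cv2.MORPH_CLOSE,np.ones((3,3)))
    return [c for c in cv2.findContours(m,cv2.RETR_EXTERNAL,cv2.CHAIN_APPROX_NONE)[0] if cv2.contourArea(c)>amin]
E
python3 - <<'E'
from h import *
im=cv2.imread("pics/top0.png")[:,:,::-1].copy()
for c in blobs(im,(10,70,110),(35,255,255)):
    x,y,w,h=cv2.boundingRect(c)
    if 130<y<260 and x<450:
        ctr=(x+(w-1)/2,y+(h-1)/2)
        a=plane("top",(x-.5,ctr[1]),.008);b=plane("top",(x+w-.5,ctr[1]),.008)
        print((x,y,w,h),"z.008",plane("top",ctr,.008).round(4),"z.02",plane("top",ctr,.02).round(4),"w",abs(a-b)[1].round(4))
s=cv2.imread("pics/side0.png")
a=cv2.resize(im[140:260,165:445,::-1],None,fx=2.8,fy=2.8,interpolation=2)
b=cv2.resize(s[150:310,220:400],None,fx=1.5,fy=1.5,interpolation=2)
o=np.zeros((a.shape[0]+b.shape[0],784,3),np.uint8);o[:a.shape[0],:a.shape[1]]=a;o[a.shape[0]:,:b.shape[1]]=b
cv2.imwrite("pics/c1.png",o)
E
```

```text
(419, 222, 15, 13) z.008 [ 0.4529 -0.1673] z.02 [ 0.4521 -0.1636] w 0.0328
(369, 219, 18, 17) z.008 [ 0.4582 -0.061 ] z.02 [ 0.4573 -0.0586] w 0.0396
(318, 217, 21, 21) z.008 [0.4614 0.0481] z.02 [0.4604 0.0493] w 0.0464
(265, 217, 28, 28) z.008 [0.4568 0.1577] z.02 [0.4559 0.1577] w 0.0618
(216, 216, 28, 28) z.008 [0.4623 0.2659] z.02 [0.4613 0.2646] w 0.0618
(420, 162, 14, 13) z.008 [ 0.5873 -0.1774] z.02 [ 0.5849 -0.1736] w 0.0311
(367, 160, 24, 23) z.008 [ 0.5838 -0.0701] z.02 [ 0.5814 -0.0675] w 0.0536
(184, 160, 35, 35) z.008 [0.5819 0.3276] z.02 [0.5796 0.3257] w 0.0781
```

View pics/c1.png

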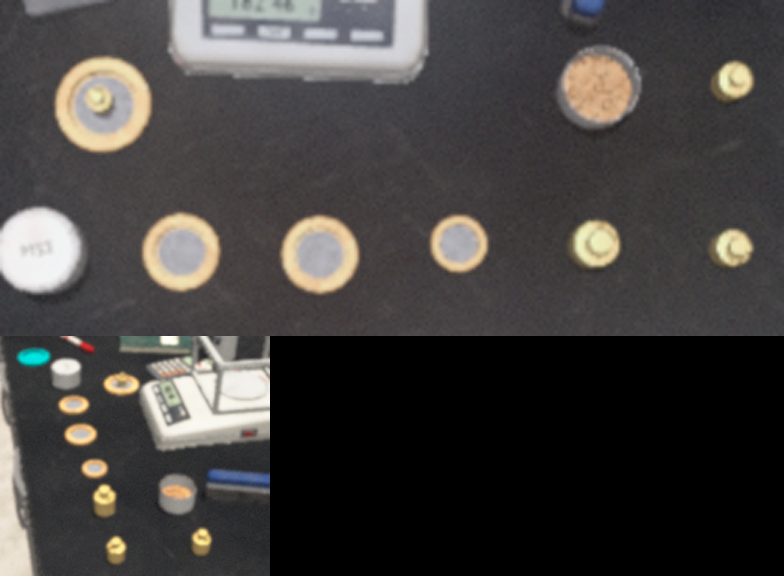

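```bash
python3 -m inch '[{"claw":0.2,"travel":[0.2,0.45,0],"turn":0.04},{"claw":0.2,"travel":[0.42,0.88,0],"turn":0.082},{"claw":0.2,"travel":[0.42,0.88,0],"turn":0.082},{"claw":0.2,"travel":[0.42,0.88,0],"turn":0.082},{"claw":0.2,"travel":[0.42,0.88,0],"turn":0.082}]' 40
python3 -m inch '[{"claw":0.2,"travel":[0.42,0.88,0],"turn":0.082},{"claw":0.2,"travel":[0.42,0.88,0],"turn":0.082},{"claw":0.2,"travel":[0.42,0.88,0],"turn":0.082},{"claw":0.2,"travel":[0.42,0.88,0],"turn":0.082},{"claw":0.2,"travel":[0.42,0.88,0],"turn":0.082}]'
python3 -m inch '[{"claw":0.2,"travel":[0.42,0.88,0],"turn":0.082},{"claw":0.2,"travel":[0.42,0.88,0],"turn":0.082},{"claw":0.2,"travel":[0.42,0.88,0],"turn":0.082},{"claw":0.2,"travel":[0.42,0.88,0],"turn":0.082},{"claw":0.2,"travel":[0.42,0.88,0],"turn":0.082}]'
```

```text
clock: 0.6
position: [0.2483, -0.3697, 0.25]
ee_rot: [-0.002, 0.962, 0.271, 0.001]
contact_force: [0.4, -0.4, 0.1]
width: 0.0518
gripper_force: 0.0
clock: 1.1
position: [0.3324, -0.1951, 0.2502]
ee_rot: [-0.001, 0.919, 0.394, 0.001]
contact_force: [-0.2, -0.6, 0.8]
width: 0.0511
gripper_force: 0.0
clock: 1.6
position: [0.4174, -0.0201, 0.2502]
ee_rot: [-0.0, 0.861, 0.509, 0.001]
contact_force: [-0.1, -0.2, 0.3]
width: 0.0511
gripper_force: 0.0
```

```bash
python3 -m inch '[{"claw":0.2,"travel":[0.42,0.87,0],"turn":0.08},{"claw":0.2,"travel":[0.42,0.87,0],"turn":0.08},{"claw":0.2,"travel":[0.42,0.87,0],"turn":0.08},{"claw":0.2,"travel":[0.42,0.87,0],"turn":0.08},{"claw":0.2,"travel":[0.42,0.87,0],"turn":0.08}]'
python3 -m inch '[{"claw":0.2,"travel":[0.42,0.87,0],"turn":0.08},{"claw":0.2,"travel":[0.42,0.87,0],"turn":0.08},{"claw":0.2,"travel":[0.42,0.87,0],"turn":0.08},{"claw":0.2,"travel":[0.42,0.87,0],"turn":0.08},{"claw":0.2,"travel":[0.42,0.87,0],"turn":0.08}]'
python3 -m inch '[{"claw":0.2,"travel":[0,0,-0.85],"turn":0},{"claw":0.2,"travel":[0,0,-0.85],"turn":0},{"claw":0.2,"travel":[0,0,-0.85],"turn":0},{"claw":0.2,"travel":[0,0,-0.85],"turn":0},{"claw":0.2,"travel":[0,0,-0.85],"turn":0}]'
python3 - <<'E'
from h import *
a=imaging.get_image("top")[110:230,140:280,::-1]
b=imaging.get_image("side")[110:250,220:400,::-1]
o=np.zeros((400,800,3),np.uint8)
a=cv2.resize(a,None,fx=2.8,fy=2.8);b=cv2.resize(b,None,fx=2.25,fy=2.25)
o[:336,:392]=a;o[:315,395:800]=b
cv2.imwrite("pics/c2.png",o)
E
```

```text
clock: 2.1
position: [0.5023, 0.153, 0.2496]
ee_rot: [-0.0, 0.791, 0.611, 0.001]
contact_force: [-0.2, -1.3, 0.4]
width: 0.0515
gripper_force: 0.0
clock: 2.6
position: [0.5863, 0.3266, 0.2484]
ee_rot: [-0.0, 0.709, 0.705, 0.001]
contact_force: [-1.2, -0.5, -0.6]
width: 0.0515
gripper_force: 0.0
clock: 3.1
position: [0.5811, 0.3204, 0.0759]
ee_rot: [-0.001, 0.71, 0.704, -0.005]
contact_force: [0.1, -0.2, 0.7]
width: 0.051
gripper_force: 0.0
```

View pics/c2.png

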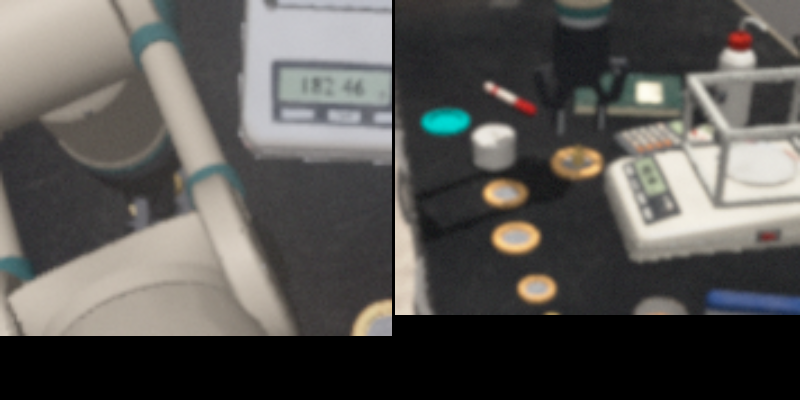

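The small weight sits between the open fingers. In the crop it is at (577,155) on the stand centred at (577,163), with the fingertips above it.

```bash
python3 - <<'E'
from h import *
print(get_state()["position"])
print(plane("side",(300.9,178.9),.018),plane("side",(300.9,182.4),.006),plane("top",(200.4,174.6),.02),)
# yellow weight inside stand, first pics
im=cv2.imread("pics/side0.png")[:,:,::-1].copy()
for c in blobs(im,(10,60,90),(35,255,255),8):
    x,y,w,h=cv2.boundingRect(c)
    if 240<x<370 and 150<y<310: print(x,y,w,h,plane("side",(x+w/2-.5,y+h/2-.5),.008))
E
python3 -m inch '[{"claw":0.2,"travel":[0,0,0],"turn":0},{"claw":0.2,"travel":[0,0,0],"turn":0}]'
```

```text
[0.58427279 0.32267081 0.08078091]
[0.58481245 0.32569534] [0.58437989 0.3228861 ] [0.58498291 0.32692918]
290 283 15 19 [ 0.45466838 -0.15621266]
347 277 15 19 [ 0.58983136 -0.16550923]
327 249 22 10 [ 0.58876431 -0.04853566]
282 248 16 23 [ 0.46242734 -0.04310793]
274 232 18 13 [0.462325   0.04346105]
262 208 23 16 [0.4564144  0.15235533]
258 189 22 14 [0.46260908 0.26278102]
288 173 26 17 [0.58444479 0.32888078]
327 172 16 6 [0.71036831 0.3464288 ]
clock: 3.4
position: [0.5847, 0.3246, 0.0827]
ee_rot: [0.001, 0.71, 0.704, 0.002]
contact_force: [-0.1, 0.2, -0.5]
width: 0.0511
gripper_force: 0.0
```

```bash
python3 -m inch '[{"claw":0.2,"travel":[0,0.005,-0.12],"turn":0},{"claw":0.2,"travel":[0,0.005,-0.2],"turn":0},{"claw":0.2,"travel":[0,0.005,-0.26],"turn":0},{"claw":0.2,"travel":[0,0.005,-0.26],"turn":0},{"claw":0.2,"travel":[0,0.005,-0.26],"turn":0}]'
python3 -m inch '[{"claw":0.2,"travel":[0,0,0],"turn":0},{"claw":0.2,"travel":[0,0,0],"turn":0}]'
```

```text
clock: 3.9
position: [0.5837, 0.3259, 0.0291]
ee_rot: [0.0, 0.71, 0.705, 0.001]
contact_force: [0.4, -0.3, 0.1]
width: 0.0514
gripper_force: 0.0
clock: 4.1
position: [0.5839, 0.3259, 0.0294]
ee_rot: [0.0, 0.71, 0.704, 0.001]
contact_force: [-0.1, 0.4, 0.7]
width: 0.051
gripper_force: 0.0
```

```bash
python3 -m inch '[{"claw":0,"travel":[0,0,-0.01],"turn":0},{"claw":-0.3,"travel":[0,0,-0.01],"turn":0},{"claw":-0.5,"travel":[0,0,-0.01],"turn":0},{"claw":-0.7,"travel":[0,0,-0.01],"turn":0},{"claw":-0.8,"travel":[0,0,-0.01],"turn":0}]' 30
python3 -m inch '[{"claw":-1,"travel":[0,0,0],"turn":0},{"claw":-1,"travel":[0,0,0],"turn":0},{"claw":-1,"travel":[0,0,0],"turn":0},{"claw":-1,"travel":[0,0,0],"turn":0}]'
```

```text
clock: 4.6
position: [0.5833, 0.3257, 0.0265]
ee_rot: [0.0, 0.71, 0.704, 0.0]
contact_force: [0.9, -0.6, 1.9]
width: 0.0185
gripper_force: 29.5
clock: 5.0
position: [0.5834, 0.3257, 0.0265]
ee_rot: [0.0, 0.71, 0.704, 0.0]
contact_force: [0.2, -0.2, 2.0]
width: 0.018
gripper_force: 29.6
```

```bash
python3 -m inch '[{"claw":-1,"travel":[0,0,0.03],"turn":0},{"claw":-1,"travel":[0,0,0.1],"turn":0},{"claw":-1,"travel":[0,0,0.2],"turn":0},{"claw":-1,"travel":[0,0,0.3],"turn":0},{"claw":-1,"travel":[0,0,0.3],"turn":0}]'
python3 - <<'E'
from h import *
b=imaging.get_image("side")[100:220,230:380,::-1]
cv2.imwrite("pics/c3.png",cv2.resize(b,None,fx=4,fy=4,interpolation=2))
E
```

```text
clock: 5.5
position: [0.5854, 0.3266, 0.0903]
ee_rot: [0.001, 0.71, 0.704, 0.003]
contact_force: [0.5, 0.3, -0.1]
width: 0.0182
gripper_force: 29.4
```

View pics/c3.png

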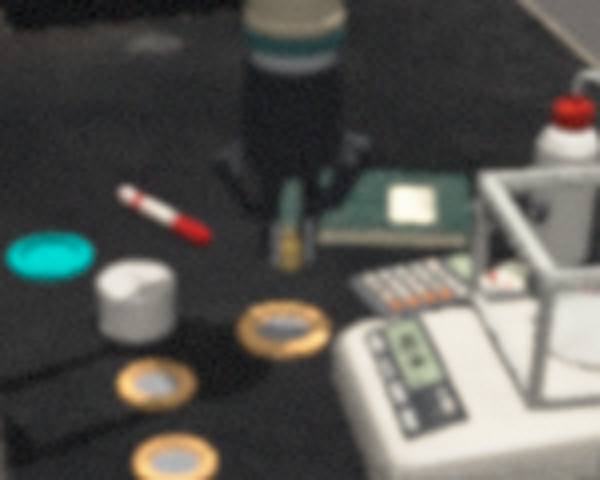

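The side view shows the weight held upright between the pads at (288,250) and the large stand empty at (283,328).

```bash
python3 -m inch '[{"claw":-1,"travel":[-0.15,0,0.1],"turn":0},{"claw":-1,"travel":[-0.3,-0.1,0.2],"turn":0},{"claw":-1,"travel":[-0.45,-0.25,0.2],"turn":0},{"claw":-1,"travel":[-0.615,-0.4,0.2],"turn":0},{"claw":-1,"travel":[-0.615,-0.55,0.2],"turn":0}]'
python3 -m inch '[{"claw":-1,"travel":[0,-0.2,0],"turn":0},{"claw":-1,"travel":[0,-0.4,0],"turn":0},{"claw":-1,"travel":[0,-0.6,0],"turn":0},{"claw":-1,"travel":[0,-0.8,0],"turn":0},{"claw":-1,"travel":[0,-0.855,0],"turn":0}]'
python3 -m inch '[{"claw":-1,"travel":[0,0,0],"turn":0},{"claw":-1,"travel":[0,0,0],"turn":0},{"claw":-1,"travel":[0,0,0],"turn":0}]'
```

```text
clock: 6.05
position: [0.4535, 0.2141, 0.125]
ee_rot: [-0.002, 0.709, 0.705, -0.003]
contact_force: [0.3, 0.3, -1.7]
width: 0.0183
gripper_force: 29.6
clock: 6.55
position: [0.4593, 0.0416, 0.1256]
ee_rot: [-0.0, 0.711, 0.703, -0.001]
contact_force: [0.0, 0.2, -1.3]
width: 0.0184
gripper_force: 29.6
clock: 6.85
position: [0.46, 0.0458, 0.1261]
ee_rot: [-0.0, 0.709, 0.705, 0.0]
contact_force: [-0.1, 0.5, -1.0]
width: 0.0185
gripper_force: 29.6
```

```bash
python3 -m inch '[{"claw":-1,"travel":[0.005,0,-0.15],"turn":0},{"claw":-1,"travel":[0.005,0,-0.3],"turn":0},{"claw":-1,"travel":[0.005,0,-0.4],"turn":0},{"claw":-1,"travel":[0.005,0,-0.44],"turn":0},{"claw":-1,"travel":[0.005,0,-0.44],"turn":0}]'
python3 - <<'E'
from h import *
b=imaging.get_image("side")[170:290,230:380,::-1]
cv2.imwrite("pics/c4.png",cv2.resize(b,None,fx=4,fy=4,interpolation=2))
E
```

```text
clock: 7.35
position: [0.4605, 0.0456, 0.0375]
ee_rot: [-0.001, 0.709, 0.705, -0.001]
contact_force: [-0.4, -0.4, -0.6]
width: 0.0182
gripper_force: 29.6
```

View pics/c4.png

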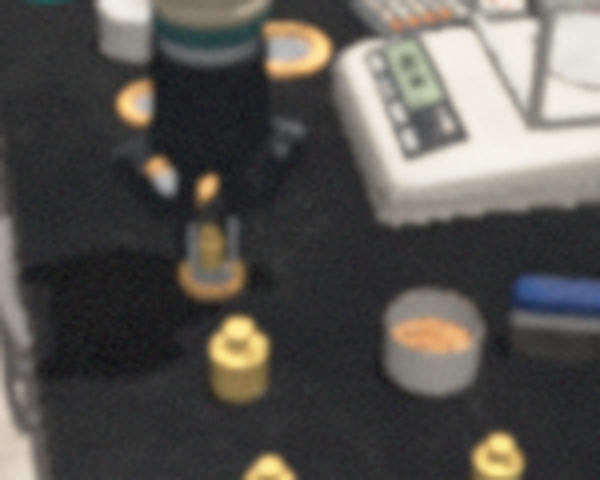

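The weight is above the small stand's recess at (210,268) and centred on it.

```bash
python3 -m inch '[{"claw":-1,"travel":[0,0,-0.02],"turn":0},{"claw":-1,"travel":[0,0,-0.04],"turn":0},{"claw":-1,"travel":[0,0,-0.05],"turn":0},{"claw":-1,"travel":[0,0,-0.05],"turn":0},{"claw":-1,"travel":[0,0,-0.05],"turn":0}]'
python3 -m inch '[{"claw":-0.5,"travel":[0,0,0],"turn":0},{"claw":-0.3,"travel":[0,0,0],"turn":0},{"claw":0,"travel":[0,0,0],"turn":0},{"claw":0.2,"travel":[0,0,0],"turn":0},{"claw":0.2,"travel":[0,0,0],"turn":0}]'
```

```text
clock: 7.9
position: [0.4613, 0.0445, 0.0285]
ee_rot: [0.0, 0.71, 0.704, 0.0]
contact_force: [-0.1, -0.1, -1.4]
width: 0.0182
gripper_force: 29.6
clock: 8.4
position: [0.4612, 0.0446, 0.0284]
ee_rot: [0.0, 0.71, 0.704, 0.0]
contact_force: [0.7, 0.1, 0.5]
width: 0.0513
gripper_force: 0.0
```

```bash
python3 -m inch '[{"claw":0.3,"travel":[0,0,0.15],"turn":0},{"claw":0.3,"travel":[0,0,0.35],"turn":0},{"claw":0.3,"travel":[0,0,0.5],"turn":0},{"claw":0.3,"travel":[-0.005,-0.2,0.5],"turn":0},{"claw":0.3,"travel":[-0.015,-0.4,0.5],"turn":0}]'
python3 -m inch '[{"claw":0.3,"travel":[0,-0.12,0],"turn":0},{"claw":0.3,"travel":[0,-0.12,0],"turn":0},{"claw":0.3,"travel":[0,-0.12,0],"turn":0}]'
python3 - <<'E'
from h import *
im=imaging.get_image("side")
for c in blobs(im,(10,60,90),(35,255,255),8):
    x,y,w,h=cv2.boundingRect(c)
    if 240<x<370 and 150<y<310: print(x,y,w,h,plane("side",(x+w/2-.5,y+h-1),.0))
b=im[190:310,230:380,::-1]
cv2.imwrite("pics/c5.png",cv2.resize(b,None,fx=4,fy=4,interpolation=2))
E
```

```text
clock: 8.9
position: [0.4592, -0.0357, 0.1298]
ee_rot: [0.002, 0.709, 0.706, 0.001]
contact_force: [0.2, -0.9, -0.6]
width: 0.0557
gripper_force: 0.0
clock: 9.2
position: [0.458, -0.0594, 0.1282]
ee_rot: [-0.0, 0.71, 0.704, 0.0]
contact_force: [0.7, 0.3, 0.2]
width: 0.0555
gripper_force: 0.0
290 283 15 19 [ 0.45011716 -0.17548866]
348 278 13 18 [ 0.58328548 -0.18505647]
327 249 22 10 [ 0.58665543 -0.05663814]
282 249 15 22 [ 0.45429378 -0.07368399]
274 229 18 16 [0.45903409 0.02795674]
268 219 5 4 [0.44371156 0.13318322]
278 213 7 9 [0.4761829 0.1311814]
268 208 6 5 [0.45427341 0.1827528 ]
270 198 5 4 [0.46977497 0.24106379]
261 189 12 6 [0.4598191  0.28528088]
306 177 8 11 [0.60771545 0.29746209]
327 172 16 6 [0.70983776 0.34300032]
```

View pics/c5.png

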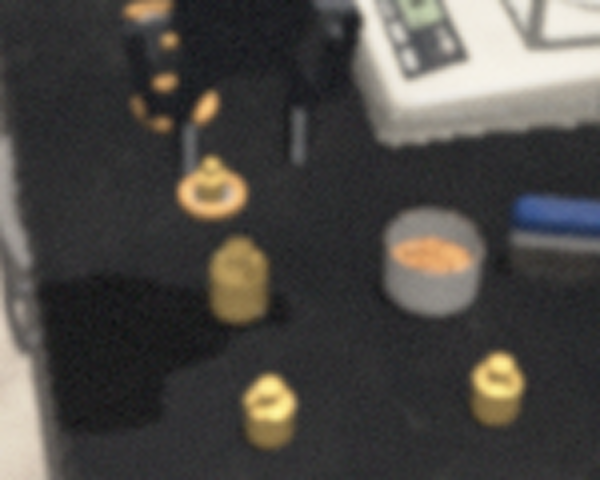

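The small weight is seated in the small stand at (212,185). The large weight at (239,280) lies under the open fingers.

```bash
python3 -m inch '[{"claw":0.3,"travel":[0,0.01,-0.15],"turn":0},{"claw":0.3,"travel":[0,0.01,-0.3],"turn":0},{"claw":0.3,"travel":[0,0.01,-0.42],"turn":0},{"claw":0.3,"travel":[0,0.01,-0.47],"turn":0},{"claw":0.3,"travel":[0,0.01,-0.47],"turn":0}]' 40
python3 -m inch '[{"claw":0.3,"travel":[0,0,0],"turn":0},{"claw":0.1,"travel":[0,0,0],"turn":0},{"claw":0,"travel":[0,0,0],"turn":0},{"claw":-0.2,"travel":[0,0,0],"turn":0},{"claw":-0.3,"travel":[0,0,0],"turn":0}]' 40
python3 -m inch '[{"claw":-1,"travel":[0,0,0],"turn":0},{"claw":-1,"travel":[0,0,0],"turn":0},{"claw":-1,"travel":[0,0,0],"turn":0}]' 50
```

```text
clock: 9.75
position: [0.4572, -0.0562, 0.0332]
ee_rot: [-0.001, 0.709, 0.705, -0.001]
contact_force: [-0.3, -0.3, 1.0]
width: 0.0554
gripper_force: 0.0
clock: 10.25
position: [0.4579, -0.0574, 0.0352]
ee_rot: [-0.0, 0.71, 0.704, -0.0]
contact_force: [-1.8, 0.7, 7.3]
width: 0.032
gripper_force: 39.3
clock: 10.55
position: [0.4579, -0.0574, 0.0352]
ee_rot: [0.0, 0.71, 0.704, -0.0]
contact_force: [-2.3, 1.1, 8.1]
width: 0.0319
gripper_force: 48.9
```

```bash
python3 -m inch '[{"claw":-1,"travel":[0,0,0.05],"turn":0},{"claw":-1,"travel":[0,0,0.15],"turn":0},{"claw":-1,"travel":[0,0,0.3],"turn":0},{"claw":-1,"travel":[0,0.03,0.45],"turn":0},{"claw":-1,"travel":[0,0.15,0.5],"turn":0}]'
python3 -m inch '[{"claw":-1,"travel":[0,0.17,0],"turn":0},{"claw":-1,"travel":[0,0.36,0],"turn":0},{"claw":-1,"travel":[0,0.56,0],"turn":0},{"claw":-1,"travel":[0,0.76,0],"turn":0},{"claw":-1,"travel":[0,0.95,0],"turn":0}]'
python3 -m inch '[{"claw":-1,"travel":[0.03,0.2,0],"turn":0},{"claw":-1,"travel":[0.1,0.4,0],"turn":0},{"claw":-1,"travel":[0.2,0.6,0],"turn":0},{"claw":-1,"travel":[0.35,0.78,0],"turn":0},{"claw":-1,"travel":[0.5,0.83,0],"turn":0}]'
python3 -m inch '[{"claw":-1,"travel":[0.1,0,0],"turn":0},{"claw":-1,"travel":[0.125,0,0],"turn":0},{"claw":-1,"travel":[0.125,0,0],"turn":0},{"claw":-1,"travel":[0.125,0,0],"turn":0}]'
```

```text
clock: 11.05
position: [0.4604, -0.029, 0.1374]
ee_rot: [0.003, 0.711, 0.704, 0.001]
contact_force: [1.6, 0.7, -5.1]
width: 0.0316
gripper_force: 51.2
clock: 11.55
position: [0.4573, 0.1642, 0.1343]
ee_rot: [-0.0, 0.71, 0.704, -0.0]
contact_force: [0.8, -0.3, -5.6]
width: 0.0315
gripper_force: 51.2
clock: 12.05
position: [0.5582, 0.333, 0.1339]
ee_rot: [-0.001, 0.709, 0.706, 0.001]
contact_force: [0.8, 0.2, -5.7]
width: 0.0318
gripper_force: 51.2
clock: 12.45
position: [0.5814, 0.3279, 0.1338]
ee_rot: [-0.001, 0.71, 0.704, -0.001]
contact_force: [1.0, -0.7, -5.9]
width: 0.0317
gripper_force: 51.2
```

Holding well over the large stand; lower to 12 mm above and look.

```bash
python3 -m inch '[{"claw":-1,"travel":[0.005,0,-0.12],"turn":0},{"claw":-1,"travel":[0.005,0,-0.25],"turn":0},{"claw":-1,"travel":[0.005,0,-0.36],"turn":0},{"claw":-1,"travel":[0.005,0,-0.41],"turn":0},{"claw":-1,"travel":[0.005,0,-0.41],"turn":0}]'
python3 - <<'E'
from h import *
b=imaging.get_image("side")[110:230,230:380,::-1]
cv2.imwrite("pics/c6.png",cv2.resize(b,None,fx=4,fy=4,interpolation=2))
E
```

```text
clock: 12.95
position: [0.5821, 0.3279, 0.0509]
ee_rot: [-0.001, 0.71, 0.704, -0.002]
contact_force: [-0.7, -0.6, -5.4]
width: 0.0313
gripper_force: 51.1
```

View pics/c6.png

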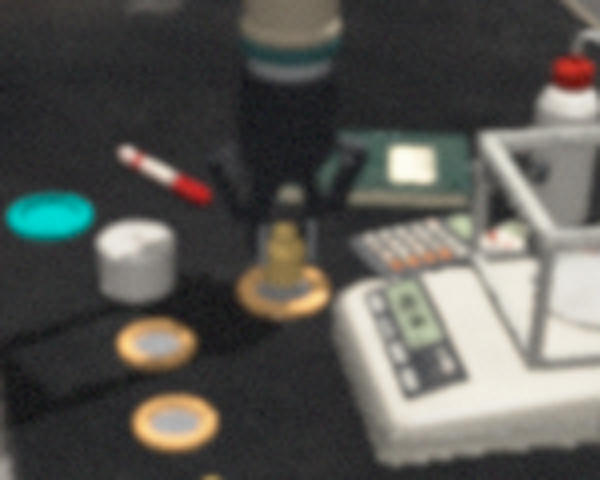

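The weight is upright, with its base at (284,285) above the stand's recess centred at (284,289).

```bash
python3 -m inch '[{"claw":-1,"travel":[0,0,-0.02],"turn":0},{"claw":-1,"travel":[0,0,-0.04],"turn":0},{"claw":-1,"travel":[0,0,-0.055],"turn":0},{"claw":-1,"travel":[0,0,-0.06],"turn":0},{"claw":-1,"travel":[0,0,-0.06],"turn":0}]'
python3 -m inch '[{"claw":-0.2,"travel":[0,0,0],"turn":0},{"claw":-0.1,"travel":[0,0,0],"turn":0},{"claw":0.1,"travel":[0,0,0],"turn":0},{"claw":0.2,"travel":[0,0,0],"turn":0},{"claw":0.2,"travel":[0,0,0],"turn":0}]'
python3 -m inch '[{"claw":0.2,"travel":[0,0,0.1],"turn":0},{"claw":0.2,"travel":[0,0,0.3],"turn":0},{"claw":0.2,"travel":[0,0,0.5],"turn":0},{"claw":0.2,"travel":[0,0,0.5],"turn":0},{"claw":0.2,"travel":[0,0,0.5],"turn":0}]'
```

```text
clock: 13.5
position: [0.5841, 0.3286, 0.0402]
ee_rot: [-0.0, 0.71, 0.704, -0.0]
contact_force: [-0.2, -0.6, -5.8]
width: 0.0314
gripper_force: 51.2
clock: 14.0
position: [0.5845, 0.3287, 0.0408]
ee_rot: [0.0, 0.71, 0.704, 0.0]
contact_force: [-1.3, -0.5, 0.3]
width: 0.0511
gripper_force: 0.0
clock: 14.5
position: [0.5848, 0.3289, 0.1419]
ee_rot: [0.001, 0.71, 0.704, 0.001]
contact_force: [-0.1, 0.1, 0.8]
width: 0.0512
gripper_force: 0.0
```

```bash
python3 -m inch '[{"claw":0.2,"travel":[-0.2,0,0],"turn":0},{"claw":0.2,"travel":[-0.4,-0.05,0],"turn":0},{"claw":0.2,"travel":[-0.55,-0.2,0],"turn":0},{"claw":0.2,"travel":[-0.665,-0.4,0],"turn":0},{"claw":0.2,"travel":[-0.665,-0.6,0],"turn":0}]'
python3 -m inch '[{"claw":0.2,"travel":[0,-0.25,0],"turn":0},{"claw":0.2,"travel":[0,-0.5,0],"turn":0},{"claw":0.2,"travel":[0,-0.75,0],"turn":0},{"claw":0.2,"travel":[0,-1,0],"turn":0},{"claw":0.2,"travel":[0,-1,0],"turn":0}]'
python3 -m inch '[{"claw":0.2,"travel":[0,-0.25,0],"turn":0},{"claw":0.2,"travel":[0,-0.5,0],"turn":0},{"claw":0.2,"travel":[0,-0.75,0],"turn":0},{"claw":0.2,"travel":[0,-0.86,0],"turn":0},{"claw":0.2,"travel":[0,-0.86,0],"turn":0}]'
python3 -m inch '[{"claw":0.2,"travel":[0,0,0],"turn":0},{"claw":0.2,"travel":[0,0,0],"turn":0}]'
python3 - <<'E'
from h import *
im=imaging.get_image("side")
b=im[150:300,230:380,::-1]
cv2.imwrite("pics/c7.png",cv2.resize(b,None,fx=4,fy=4,interpolation=2))
E
```

```text
clock: 15.0
position: [0.4456, 0.2073, 0.1384]
ee_rot: [-0.002, 0.709, 0.706, -0.003]
contact_force: [0.6, -0.3, -0.5]
width: 0.0511
gripper_force: 0.0
clock: 15.5
position: [0.4504, 0.0033, 0.1391]
ee_rot: [0.0, 0.712, 0.702, -0.002]
contact_force: [0.3, 0.6, -0.1]
width: 0.0512
gripper_force: 0.0
clock: 16.0
position: [0.4511, -0.1653, 0.1391]
ee_rot: [-0.001, 0.711, 0.703, -0.0]
contact_force: [-0.8, 0.6, -0.3]
width: 0.0514
gripper_force: 0.0
clock: 16.2
position: [0.4506, -0.1616, 0.1396]
ee_rot: [-0.001, 0.709, 0.705, -0.0]
contact_force: [0.7, 0.3, 1.4]
width: 0.0508
gripper_force: 0.0
```

View pics/c7.png

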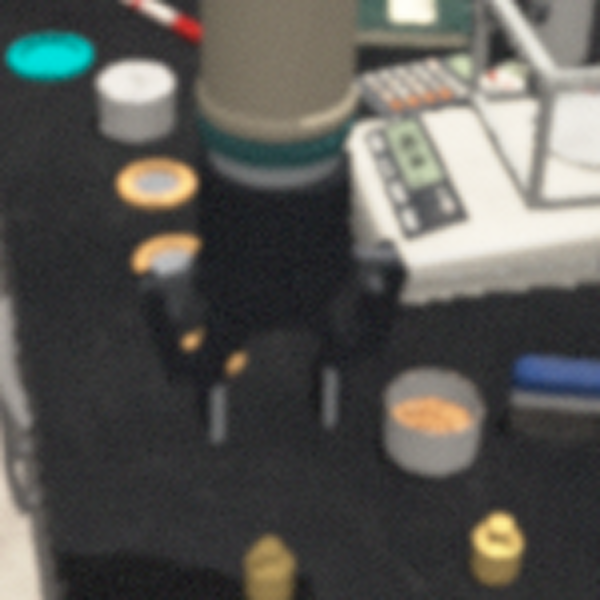

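The medium weight at (270,570) is in the arm's shadow, in line below the fingers. Descend and grasp.

```bash
python3 -m inch '[{"claw":0.2,"travel":[0.005,-0.01,-0.15],"turn":0},{"claw":0.2,"travel":[0.005,-0.01,-0.35],"turn":0},{"claw":0.2,"travel":[0.005,-0.01,-0.48],"turn":0},{"claw":0.2,"travel":[0.005,-0.01,-0.56],"turn":0},{"claw":0.2,"travel":[0.005,-0.01,-0.56],"turn":0}]' 30
python3 -m inch '[{"claw":0.2,"travel":[0,0,0],"turn":0},{"claw":0,"travel":[0,0,0],"turn":0},{"claw":-0.2,"travel":[0,0,0],"turn":0},{"claw":-0.4,"travel":[0,0,0],"turn":0},{"claw":-0.5,"travel":[0,0,0],"turn":0}]' 30
python3 -m inch '[{"claw":-1,"travel":[0,0,0],"turn":0},{"claw":-1,"travel":[0,0,0],"turn":0},{"claw":-1,"travel":[0,0,0],"turn":0}]' 40
```

```text
clock: 16.75
position: [0.4505, -0.1631, 0.0264]
ee_rot: [-0.003, 0.709, 0.705, -0.001]
contact_force: [-0.9, -0.5, -0.5]
width: 0.0513
gripper_force: 0.0
clock: 17.25
position: [0.4525, -0.1655, 0.0293]
ee_rot: [0.001, 0.71, 0.704, 0.0]
contact_force: [-0.3, 1.2, 5.2]
width: 0.0243
gripper_force: 29.2
clock: 17.55
position: [0.4525, -0.1655, 0.0294]
ee_rot: [0.001, 0.71, 0.704, 0.0]
contact_force: [-1.0, 0.2, 5.9]
width: 0.0239
gripper_force: 38.9
```

```bash
python3 -m inch '[{"claw":-1,"travel":[0,0,0.05],"turn":0},{"claw":-1,"travel":[0,0,0.15],"turn":0},{"claw":-1,"travel":[0,0,0.3],"turn":0},{"claw":-1,"travel":[0.01,0.05,0.45],"turn":0},{"claw":-1,"travel":[0.02,0.2,0.5],"turn":0}]'
python3 -m inch '[{"claw":-1,"travel":[0,0.2,0],"turn":0},{"claw":-1,"travel":[0,0.4,0],"turn":0},{"claw":-1,"travel":[0,0.6,0],"turn":0},{"claw":-1,"travel":[0,0.8,0],"turn":0},{"claw":-1,"travel":[0,1,0],"turn":0}]'
python3 -m inch '[{"claw":-1,"travel":[0,0.2,0],"turn":0},{"claw":-1,"travel":[0,0.35,0],"turn":0},{"claw":-1,"travel":[0,0.4,0],"turn":0},{"claw":-1,"travel":[0,0.4,0],"turn":0},{"claw":-1,"travel":[0,0.4,0],"turn":0}]'
python3 -m inch '[{"claw":-1,"travel":[0,0,-0.15],"turn":0},{"claw":-1,"travel":[0,0,-0.3],"turn":0},{"claw":-1,"travel":[0,0,-0.4],"turn":0},{"claw":-1,"travel":[0,0,-0.42],"turn":0},{"claw":-1,"travel":[0,0,-0.42],"turn":0}]'
python3 - <<'E'
from h import *
im=imaging.get_image("side")
b=im[130:280,230:380,::-1]
cv2.imwrite("pics/c8.png",cv2.resize(b,None,fx=4,fy=4,interpolation=2))
E
```

```text
clock: 18.05
position: [0.4589, -0.1277, 0.132]
ee_rot: [0.004, 0.711, 0.703, 0.001]
contact_force: [0.8, -0.1, -2.3]
width: 0.024
gripper_force: 39.7
clock: 18.55
position: [0.4559, 0.0761, 0.129]
ee_rot: [0.0, 0.71, 0.704, 0.0]
contact_force: [-0.9, 0.3, -2.4]
width: 0.0238
gripper_force: 39.7
clock: 19.05
position: [0.456, 0.1538, 0.1284]
ee_rot: [0.0, 0.71, 0.705, -0.0]
contact_force: [0.5, -1.0, -1.5]
width: 0.0239
gripper_force: 39.7
clock: 19.55
position: [0.4561, 0.1535, 0.0441]
ee_rot: [-0.0, 0.71, 0.704, -0.001]
contact_force: [0.5, -0.2, -1.1]
width: 0.024
gripper_force: 39.7
```

View pics/c8.png

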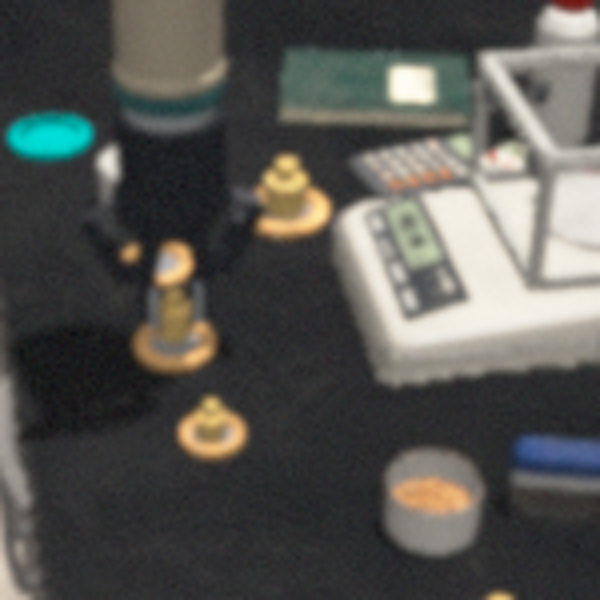

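The large weight is seated on the large stand at (287,200), and the medium weight is centred over its stand at (176,340).

```bash
python3 -m inch '[{"claw":-1,"travel":[0,0,-0.02],"turn":0},{"claw":-1,"travel":[0,0,-0.04],"turn":0},{"claw":-1,"travel":[0,0,-0.055],"turn":0},{"claw":-1,"travel":[0,0,-0.055],"turn":0},{"claw":-1,"travel":[0,0,-0.055],"turn":0}]'
python3 -m inch '[{"claw":-0.4,"travel":[0,0,0],"turn":0},{"claw":-0.2,"travel":[0,0,0],"turn":0},{"claw":0,"travel":[0,0,0],"turn":0},{"claw":0.2,"travel":[0,0,0],"turn":0},{"claw":0.2,"travel":[0,0,0],"turn":0}]'
python3 -m inch '[{"claw":0.2,"travel":[0,0,0.1],"turn":0},{"claw":0.2,"travel":[0,0,0.3],"turn":0},{"claw":0.2,"travel":[0,0,0.5],"turn":0},{"claw":0.2,"travel":[0,-0.15,0.55],"turn":0},{"claw":0.2,"travel":[0,-0.35,0.55],"turn":0}]'
python3 -m inch '[{"claw":0.2,"travel":[0,-0.25,0],"turn":0},{"claw":0.2,"travel":[0,-0.5,0],"turn":0},{"claw":0.2,"travel":[0.1,-0.7,0],"turn":0},{"claw":0.2,"travel":[0.2,-0.9,0],"turn":0},{"claw":0.2,"travel":[0.3,-1,0],"turn":0}]'
python3 -m inch '[{"claw":0.2,"travel":[0.15,-0.15,0],"turn":0},{"claw":0.2,"travel":[0.345,-0.285,0],"turn":0},{"claw":0.2,"travel":[0.345,-0.285,0],"turn":0},{"claw":0.2,"travel":[0.345,-0.285,0],"turn":0},{"claw":0.2,"travel":[0.345,-0.285,0],"turn":0}]'
```

```text
clock: 20.1
position: [0.4562, 0.1547, 0.0334]
ee_rot: [0.0, 0.71, 0.705, 0.0]
contact_force: [-0.1, -0.0, -1.0]
width: 0.0236
gripper_force: 39.7
clock: 20.6
position: [0.4563, 0.1547, 0.0335]
ee_rot: [0.0, 0.71, 0.704, 0.0]
contact_force: [0.7, -0.2, -0.1]
width: 0.0514
gripper_force: 0.0
clock: 21.1
position: [0.4582, 0.0851, 0.146]
ee_rot: [0.002, 0.709, 0.706, 0.003]
contact_force: [1.0, -1.1, 0.0]
width: 0.0512
gripper_force: 0.0
clock: 21.6
position: [0.5169, -0.1188, 0.1436]
ee_rot: [0.001, 0.711, 0.703, -0.0]
contact_force: [1.2, -0.0, 0.2]
width: 0.0517
gripper_force: 0.0
clock: 22.1
position: [0.5839, -0.1715, 0.1429]
ee_rot: [-0.001, 0.71, 0.704, -0.0]
contact_force: [0.8, 0.3, -0.4]
width: 0.0511
gripper_force: 0.0
```

```bash
python3 -m inch '[{"claw":0.2,"travel":[0.005,-0.005,-0.15],"turn":0},{"claw":0.2,"travel":[0.005,-0.005,-0.35],"turn":0},{"claw":0.2,"travel":[0.005,-0.005,-0.48],"turn":0},{"claw":0.2,"travel":[0.005,-0.005,-0.57],"turn":0},{"claw":0.2,"travel":[0.005,-0.005,-0.57],"turn":0}]' 30
python3 -m inch '[{"claw":0.2,"travel":[0,0,0],"turn":0},{"claw":0,"travel":[0,0,0],"turn":0},{"claw":-0.2,"travel":[0,0,0],"turn":0},{"claw":-0.4,"travel":[0,0,0],"turn":0},{"claw":-0.5,"travel":[0,0,0],"turn":0}]' 30
python3 -m inch '[{"claw":-1,"travel":[0,0,0],"turn":0},{"claw":-1,"travel":[0,0,0],"turn":0},{"claw":-1,"travel":[0,0,0],"turn":0}]' 40
```

```text
clock: 22.6
position: [0.583, -0.1713, 0.0271]
ee_rot: [-0.003, 0.709, 0.705, -0.001]
contact_force: [-0.1, 0.6, 0.2]
width: 0.0512
gripper_force: 0.0
clock: 23.1
position: [0.5862, -0.1735, 0.0306]
ee_rot: [0.0, 0.71, 0.704, 0.0]
contact_force: [-2.1, 0.4, 5.7]
width: 0.0242
gripper_force: 29.4
clock: 23.4
position: [0.5863, -0.1735, 0.0306]
ee_rot: [0.0, 0.71, 0.704, 0.0]
contact_force: [-2.6, 1.8, 6.6]
width: 0.0239
gripper_force: 38.9
```

```bash
python3 -m inch '[{"claw":-1,"travel":[0,0,0.05],"turn":0},{"claw":-1,"travel":[0,0,0.15],"turn":0},{"claw":-1,"travel":[0,0,0.3],"turn":0},{"claw":-1,"travel":[-0.05,0,0.45],"turn":0},{"claw":-1,"travel":[-0.2,0.05,0.5],"turn":0}]'
python3 -m inch '[{"claw":-1,"travel":[-0.15,0.14,0],"turn":0},{"claw":-1,"travel":[-0.3,0.3,0],"turn":0},{"claw":-1,"travel":[-0.42,0.5,0],"turn":0},{"claw":-1,"travel":[-0.42,0.7,0],"turn":0},{"claw":-1,"travel":[-0.42,0.9,0],"turn":0}]'
python3 -m inch '[{"claw":-1,"travel":[0,0.2,0],"turn":0},{"claw":-1,"travel":[0,0.4,0],"turn":0},{"claw":-1,"travel":[0,0.6,0],"turn":0},{"claw":-1,"travel":[0,0.8,0],"turn":0},{"claw":-1,"travel":[0,1,0],"turn":0}]'
python3 -m inch '[{"claw":-1,"travel":[0,0.15,0],"turn":0},{"claw":-1,"travel":[0,0.24,0],"turn":0},{"claw":-1,"travel":[0,0.24,0],"turn":0},{"claw":-1,"travel":[0,0.24,0],"turn":0},{"claw":-1,"travel":[0,0.24,0],"turn":0}]'
python3 -m inch '[{"claw":-1,"travel":[0,0,-0.15],"turn":0},{"claw":-1,"travel":[0,0,-0.3],"turn":0},{"claw":-1,"travel":[0,0,-0.4],"turn":0},{"claw":-1,"travel":[0,0,-0.42],"turn":0},{"claw":-1,"travel":[0,0,-0.42],"turn":0}]'
python3 - <<'E'
from h import *
im=imaging.get_image("side")
b=im[110:260,230:380,::-1]
cv2.imwrite("pics/c9.png",cv2.resize(b,None,fx=4,fy=4,interpolation=2))
E
```

```text
clock: 23.9
position: [0.5508, -0.1657, 0.1331]
ee_rot: [0.005, 0.71, 0.704, 0.002]
contact_force: [0.5, -0.5, -1.4]
width: 0.0237
gripper_force: 39.7
clock: 24.4
position: [0.4613, 0.0178, 0.13]
ee_rot: [0.0, 0.71, 0.704, 0.0]
contact_force: [0.8, -0.5, -1.9]
width: 0.024
gripper_force: 39.7
clock: 24.9
position: [0.462, 0.2183, 0.1298]
ee_rot: [0.0, 0.71, 0.705, 0.0]
contact_force: [1.2, 0.8, -1.8]
width: 0.0238
gripper_force: 39.7
clock: 25.4
position: [0.462, 0.2636, 0.1294]
ee_rot: [0.0, 0.71, 0.704, -0.0]
contact_force: [-0.6, -0.5, -2.4]
width: 0.0236
gripper_force: 39.7
clock: 25.9
position: [0.4621, 0.2637, 0.0451]
ee_rot: [-0.0, 0.71, 0.704, -0.001]
contact_force: [-0.8, 1.0, -1.1]
width: 0.0238
gripper_force: 39.8
```

View pics/c9.png

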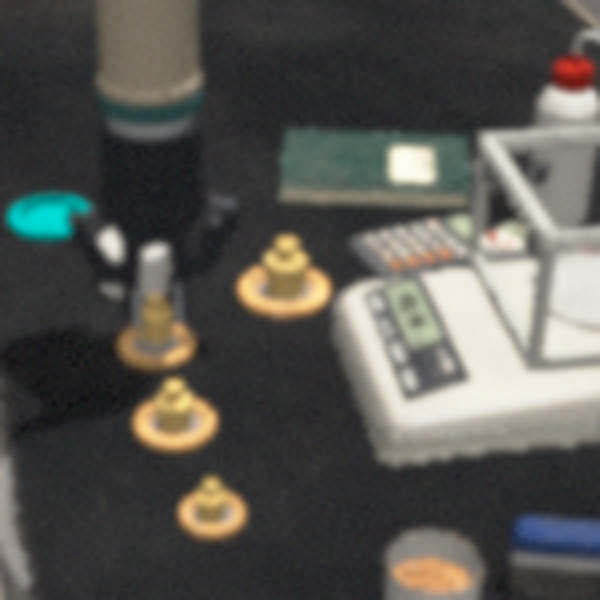

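Three weights are seated at (287,275), (175,412) and (211,505). The fourth is centred over its stand at (156,335), so I'll lower it, release and back off.

```bash
python3 -m inch '[{"claw":-1,"travel":[0,0,-0.02],"turn":0},{"claw":-1,"travel":[0,0,-0.04],"turn":0},{"claw":-1,"travel":[0,0,-0.055],"turn":0},{"claw":-1,"travel":[0,0,-0.055],"turn":0},{"claw":-1,"travel":[0,0,-0.055],"turn":0}]'
python3 -m inch '[{"claw":-0.4,"travel":[0,0,0],"turn":0},{"claw":-0.2,"travel":[0,0,0],"turn":0},{"claw":0,"travel":[0,0,0],"turn":0},{"claw":0.2,"travel":[0,0,0],"turn":0},{"claw":0.2,"travel":[0,0,0],"turn":0}]'
python3 -m inch '[{"claw":0.2,"travel":[0,0,0.1],"turn":0},{"claw":0.2,"travel":[0,0,0.3],"turn":0},{"claw":0.2,"travel":[0,0,0.5],"turn":0},{"claw":0.2,"travel":[0,0,0.7],"turn":0},{"claw":0.2,"travel":[0,0,0.9],"turn":0}]'
python3 -m inch '[{"claw":0.2,"travel":[-0.1,-0.2,0],"turn":0},{"claw":0.2,"travel":[-0.2,-0.4,0],"turn":0},{"claw":0.2,"travel":[-0.3,-0.6,0],"turn":0},{"claw":0.2,"travel":[-0.4,-0.8,0],"turn":0},{"claw":0.2,"travel":[-0.5,-1,0],"turn":0}]'
python3 -m inch '[{"claw":0.2,"travel":[0,-0.2,0],"turn":0},{"claw":0.2,"travel":[0,-0.4,0],"turn":0},{"claw":0.2,"travel":[0,-0.6,0],"turn":0},{"claw":0.2,"travel":[0,-0.8,0],"turn":0},{"claw":0.2,"travel":[0,-1,0],"turn":0}]'
python3 -m inch '[{"claw":0.2,"travel":[0,-0.2,0],"turn":0},{"claw":0.2,"travel":[0,-0.4,0],"turn":0},{"claw":0.2,"travel":[0,-0.6,0],"turn":0},{"claw":0.2,"travel":[0,-0.8,0],"turn":0},{"claw":0.2,"travel":[0,-0.8,0],"turn":0}]'
python3 - <<'E'
from h import *
a=imaging.get_image("top")[140:260,150:450,::-1]
b=imaging.get_image("side")[150:290,230:380,::-1]
o=np.zeros((600,750,3),np.uint8)
o[:300]=cv2.resize(a,None,fx=2.5,fy=2.5,interpolation=2)
o[300:580,:300]=cv2.resize(b,None,fx=2,fy=2,interpolation=2)
cv2.imwrite("pics/c10.png",o)
E
```

```text
clock: 26.45
position: [0.4622, 0.2647, 0.0343]
ee_rot: [0.0, 0.71, 0.704, -0.0]
contact_force: [0.3, -0.6, -1.4]
width: 0.0239
gripper_force: 39.8
clock: 26.95
position: [0.4623, 0.2647, 0.0344]
ee_rot: [0.0, 0.71, 0.704, 0.0]
contact_force: [0.1, 0.7, -0.3]
width: 0.0512
gripper_force: 0.0
clock: 27.45
position: [0.4619, 0.2645, 0.216]
ee_rot: [0.0, 0.71, 0.704, 0.0]
contact_force: [0.4, 0.5, -0.1]
width: 0.0513
gripper_force: 0.0
clock: 27.95
position: [0.361, 0.0634, 0.2144]
ee_rot: [0.0, 0.709, 0.705, 0.0]
contact_force: [1.3, -0.6, 0.1]
width: 0.0509
gripper_force: 0.0
clock: 28.45
position: [0.3618, -0.137, 0.2146]
ee_rot: [0.0, 0.71, 0.704, 0.0]
contact_force: [0.7, 0.3, 0.6]
width: 0.0512
gripper_force: 0.0
clock: 28.95
position: [0.3627, -0.3006, 0.2144]
ee_rot: [0.002, 0.711, 0.703, -0.001]
contact_force: [-1.0, 0.2, 0.7]
width: 0.0514
gripper_force: 0.0
```

View pics/c10.png

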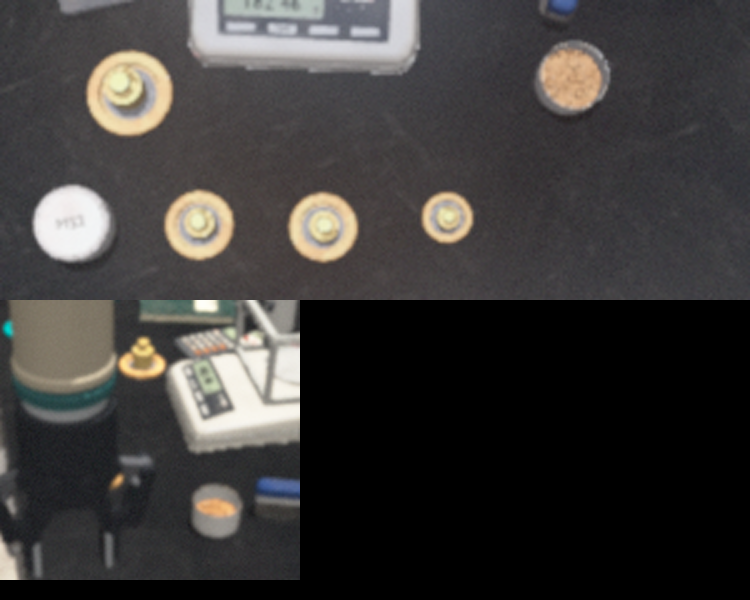

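All four weights stand in their recesses: large at (127,90), medium at (199,223) and (323,226), small at (448,216). The large weight's apparent offset is the parallax its height would give. Both tins are where they were.

```bash
python3 -c "
from rig import ticket
print(ticket.sign_off())"
```

```text
the job is handed in; nothing more can be done
None
```

All four brass weights are upright on the stands of their own size, with the smallest cleared off the largest stand first and the two tins left where they were; the job was handed in at about 29 s.

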